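# Fit the inspection lamp to its powered slotted rail and switch the rail back on

## Task

The slotted rail under the bench shelf is live: flip the red toggle on the sloping console down to switch it off, then hook the blue-webbed lamp bracket into the rail's two slots and press it straight down until it is fully home and the spring leaf snaps over the upper hook. Only when it is locked, flip the red toggle back up to switch the rail on, and let go of everything. The bracket must not touch the rack while the rail is live and the bracket is not locked; leave the black toggle on (up) and do not knock the other things about.

Things in the scene. Friction and masses are not known exactly. Their poses are not given: they have to be found in the camera images.
- rack: Fixed bench rack, 520 mm wide (y), 412 mm high; posts 22 mm square at x = 90, y = +-235 mm. Origin on the worktop under the middle of the rail's front face; x points into the rack (away from the robot at yaw 0), y left, z up. The aluminium slotted rail in the middle, 44 mm wide, rises to the shelf; front face x = 0, front wall 4 mm thick, hollow behind; two slots on y = 0.
- shelf_edge (a point): Middle of the lower front edge of the rack's shelf: x = -88, y = 0, z = 400 mm in the rack's frame. The shelf spans x -88 to +127, y +-260 mm; stock stands on it up to z = 520 mm. Under it the tool must be tilted about 25 to 40 deg from vertical, its fingers pointing forward (+x) and down.
- upper_slot (a point): Middle of the lower edge of the upper slot, on the rail's front face: z = 214 mm (lower slot: z = 158 mm). Each slot is 36 mm high: 18 mm wide in its upper 22 mm, tapering to 10 mm in its lowest 8 mm. Axes as the rack's.
- rail_seat (a point): Point on the rail's front face, y = 0, z = 130 mm (axes as the rack's): point lamp_back lies here when the bracket is home. To hook in, bring lamp_back in front of the rail, level with this point in y and 25 mm above it (23 to 28 mm lets the hooks pass the slots), push the flange to the rail (+x), then press down 25 mm.
- rail_latch (a joint): Brass spring leaf inside the rail behind the upper slot, rad: 0 = out (snapped over the hook, or slot empty), about 0.3 while a hook pushes it back. Pressing down takes up to about 15 N; the leaf then stops the bracket from lifting.
- lamp_bracket: Loose lamp bracket, 0.36 kg (0.8 to 1.2 times), standing upright on its LED panel. Origin in the plane of its underside; x points to the hooks, z up. Panel 160 x 60 x 14 mm (x -85 to +75, y +-30) with 5 mm fins on top. Blue web 14 mm thick (y +-7) above it, x -50 to +80. Blue flange 34 mm wide and 104 mm high at the back, rear face x = 85 mm, carrying two hooks.
- lamp_grip (a point): Middle of the black grip pads on the blue web; grip here across its 14 mm (along y): x = 5, y = 0, z = 55 mm in the bracket's frame (axes as the bracket's), near the centre of mass. The web's top edge here is z = 75 mm. Grip with the tool already tilted about 25 to 40 deg, fingers pointing to the hooks (+x) and down, as it must be under the shelf.
- lamp_back (a point): Bottom edge of the flange's rear face, middle: x = 85, y = 0, z = 0 mm in the bracket's frame (axes as the bracket's).
- upper_hook (a point): Underside of the upper hook's neck at the flange: x = 85, z = 84 mm in the bracket's frame (lower hook: z = 28 mm). Hooks 7 mm wide; neck 8 mm high and 12 mm long; its last 6 mm reach 7 mm lower (the tip), leaving 6 mm between flange and tip.
- console: Fixed supply console, 120 x 130 x 105 mm (x, y, z), in the left or the right bay of the rack beside the rail. Origin under its centre, front to -x. Its front panel slopes at 45 deg from (x -60, z 30) up to (x 15, z 105) mm. Two bat toggles on the panel: red sleeve at y = +28 mm, black sleeve at y = -28 mm.
- lamp_toggle_pivot (a point): Pivot of the red toggle, at x = -26, y = 28, z = 67 mm in the console's frame (axes as the console's). At centre the bat stands 45 deg to the front and up, square to the panel, 38 mm long from the pivot, 10 mm thick; steel bushing 20 mm wide and 8 mm high round its foot.
- lamp_toggle_tip (a point): Tip of the red toggle's bat, 38 mm from its pivot.
- lamp_toggle (a joint): Red toggle, rail supply, rad: swings up and down along the slope, about the console's y axis. +0.32 = up = on (start), -0.32 = down = off, 0 = centre; springs away from the centre to either stop; 2 to 3 N at the tip.
- camera_toggle (a joint): Black toggle beside it, same build; up = on, about +0.32. Leave it on.
- wash_bottle: Wash bottle, 62 mm wide, body 138 mm high, spout to 171 mm, in the other bay of the rack. Origin under it.
- mug: White dotted mug, 78 mm across, 114 mm over the handle, 93 mm high, origin under it.
- putty_tin: Green-lidded tin, 66 mm across, 34 mm high, beside the bracket at the start (its -y side). Origin under its centre.
- caliper: Vernier caliper, 72 x 190 x 10 mm, lying flat. Origin under its centre, long along its y.
- screwdriver: Red screwdriver, 23 x 182 x 23 mm, lying. Origin under its centre, long along its y.
- test_block: Round steel test block, 60 mm across, 14 mm high, in front of the rail's foot. Origin under its centre.
- specimen_green: Green mounted specimen, 30 mm across, 18 mm high, in front of the rail's foot.
- specimen_black: Black mounted specimen, 30 mm across, 17 mm high, in front of the rail's foot.
There are look-alikes about, which are no part of the job. Of the things that look like the lamp_bracket, the larger one is meant.

How it is judged:
By the outcome, as a careful person would: the job done as asked, in the order asked, and still so for the second after the job is handed in, with the robot touching nothing.
It also fails if it takes over 72 s, if anything falls off the work surface, if the arm or the gripper's body presses on something with over 40 N, if the wrist force passes 120 N, or if a joint passes its speed limit or range.

## Robot

A 6-joint arm with a two-finger parallel gripper is mounted at the origin on a cart in front of the work surface, level with it; the furniture and walls round the work are solid. World frame = base frame: x ahead of the robot, y to its left, z up, the work surface at z = 0. Lengths are in m, angles in rad, forces in N, time in s.
With the tool pointing down it reaches from about 0.35 to 0.85 m from the base axis. Payload 8.1 kg.
Tool frame: the origin (TCP) lies at the centre of the arm's flange, where the gripper is bolted on; the fingertips stand 186 mm ahead of it and the grasp point (between the pads) lies 167 mm ahead of it (robot.grasp_offset is the distance from the TCP to the grasp point, in m); z points along the fingers, y is the line along which they close (so a half turn about z gives the same grasp; the last joint's range is limited). The gripper opens to 93 mm and grips with 3 to 60 N. Pads are 15 mm wide; open, the fingers measure 128 mm over their backs; the gripper's body (75 mm by 188 mm) begins 65 mm behind the grasp point.
Start: joints at [-1.193, 0.13, 1.488, -0, 1.523, -0.085], TCP at [0.268, -0.537, 0.405] pointing down, gripper open.
Joint ranges: [-2.96, 2.96], [-0.89, 2.26], [0.02, 2.5], [-1.34, 4.48], [0, 2.73], [-2.66, 2.66]. Speed limits (rad/s): [2.39, 2.39, 2.79, 3.14, 3.14, 3.14].

## Interface

Orientations are given as a rotation vector (axis times angle).
In Python, from plant import robot gives the robot as it stands.
- The arm moves only by the tool drive_tool, never from a script. Its argument "moves" is one flat list of numbers, 7 for each row, row after row: the finger opening in mm, from 0 to 93, then the shift along the tool's x, y, z in mm, then the turn, a rotation vector about the tool's x, y, z in degrees. A call has 1 to 8 rows; each row shifts and turns the commanded pose from where the row before left it, along the tool's axes as they then stand; what a row does not reach is not made up. A row lasts 1/10 s, in which the tool goes at most 50 mm and 8.59 degrees, less where a joint would pass 70% of its speed; a pose out of reach is approached as far as the arm can. A call is refused whole if a number of a shift passes 50 or a number of a turn 8.59, either way. A call with a gripper value outside its range is refused whole. The fingers move at their own pace and stop on an object; "grip_force" is the grip in N (left out, the last holds). Time passes only in rows, so rows that do not move let the fingers close. It gives the time, the measured TCP pose, the force, the opening and the grip force at its end, in the units of the state.
- robot.read_state(): the state, without advancing time (a new reading comes with each control period).
- robot.read_camera(name): name is "scene" or "top" or "wrist"; returns a dict with "color" (400x640x3 uint8, red, green, blue), "depth" (400x640 float32, m along the optical axis (not along the pixel's ray), 0 where there is no reading), "mtx" (3x3 intrinsics, pixels), "dist_coeffs" ([k1, k2, p1, p2, k3] as OpenCV has them; the pictures are not rectified), "R" (3x3) and "t" (3): a world point X has camera coordinates R X + t. Camera axes: x right, y down, z forward; pixel columns grow to the right and rows downward; lengths in m; the calibration is good to about 2 mm. A picture is of the moment at which its call begins.
- robot.close_job(): hands the job in; it is judged then, once.
The state is a dict: "t": time; "q": joint angles; "dq": joint speeds; "joint_torque": joint torques, N m; "tool_pos": TCP position; "orientation": TCP orientation; "force": force on the tool from outside, world axes, zero at the start; "wrist_torque": the same for the moment, N m; "opening": finger opening in m; "gripper_force": force on a finger pad.
Only numpy, scipy, OpenCV 4.12 (cv2) and the standard library are available. Lean on these libraries where they do the work, as an engineer would, in place of code of your own. Each camera call takes 0.05 s, during which the arm holds its last target. There are 200 camera calls.

## Working session

There is one attempt and no reset: what is moved stays moved. The work goes in short steps, Python scripts to look and compute and a tool call to move; the robot and the scene stay as the last step left them, time stands still between calls to the robot, and variables do not carry over. Pictures are saved under pics/ and viewed, at most 10 in all, crops included, and the job is handed in when it is done.

Besides the shell and the picture viewer there is one more tool, called after "Request:" in YAML: its name, and indented under it one key for each argument. drive_tool: Moves the arm, as the interface text tells. Its arguments: {"type":"object","properties":{"moves":{"type":"array","items":{"type":"number"}},"grip_force":{"type":"number"}},"required":["moves"]}

```bash
mkdir -p pics
cat > h.py <<'E'
import numpy as np, cv2, pickle
from scipy.spatial.transform import Rotation as Ro
from plant import robot
def cap(n):
    c=robot.read_camera(n); pickle.dump(c,open(n+'.pkl','wb')); return c
def load(n): return pickle.load(open(n+'.pkl','rb'))
def cloud(c):
    h,w=c['depth'].shape
    u,v=np.meshgrid(np.arange(w),np.arange(h))
    p=cv2.undistortPoints(np.stack([u,v],-1).reshape(-1,1,2).astype(np.float64),c['mtx'],c['dist_coeffs']).reshape(h,w,2)
    d=c['depth'][...,None].astype(float)
    X=np.concatenate([p*d,d],-1)
    W=(X-c['t'])@c['R']
    W[c['depth']<=0]=np.nan
    return W
def proj(c,P):
    return cv2.projectPoints(np.asarray(P,float).reshape(-1,3),cv2.Rodrigues(c['R'])[0],np.asarray(c['t'],float),c['mtx'],c['dist_coeffs'])[0].reshape(-1,2)
def save(c,f): cv2.imwrite('pics/'+f,c['color'][...,::-1])
E
python3 - <<'E'
from h import *
for n in ('scene','top'):
    c=cap(n); save(c,n+'0.png'); print(n,-c['R'].T@c['t'],c['R'][2])
s=robot.read_state(); print(s['t'],s['tool_pos'],s['orientation'],robot.grasp_offset)
E
```

```text
scene [0.0750146  0.54170596 1.15096765] [ 0.39599226 -0.51175396 -0.76242902]
top [ 0.35343674 -0.06193138  1.76452448] [ 0.13156088 -0.00965655 -0.99126106]
0.1 [ 0.26781358 -0.5366946   0.40378111] [-3.05626588e+00 -7.20111773e-01  4.49282524e-04] 0.1673
```

View pics/scene0.png

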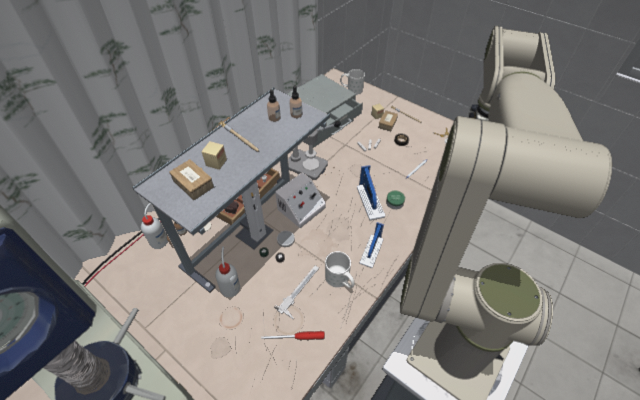

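View pics/top0.png

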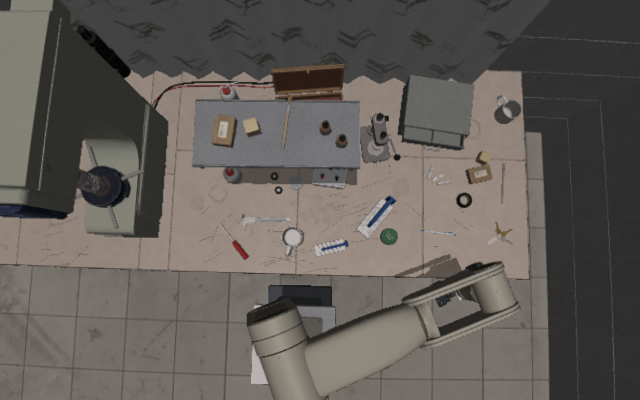

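The scene view has two blue brackets. One is at scene (370,195) / top (377,215), beside the green tin at (397,198). The other is at scene (373,245) / top (331,247). The first fits the description: it is larger, and the tin is on its -y side. I'll confirm with an enlarged crop.

Run:
```python
from h import *
c=load('scene'); im=c['color'][150:285,215:415,::-1]
cv2.imwrite('pics/crop1.png',cv2.resize(im,None,fx=4,fy=4,interpolation=cv2.INTER_CUBIC))
for n in('scene','top'):
    c=load(n);W=cloud(c);hsv=cv2.cvtColor(c['color'],cv2.COLOR_RGB2HSV)
    # blue
    m=cv2.inRange(hsv,(105,120,50),(125,255,255))
    k,l,st,ce=cv2.connectedComponentsWithStats(m)
    for i in range(1,k):
        if st[i,4]>40:
            P=W[l==i];P=P[~np.isnan(P[:,0])]
            if len(P)==0: continue
            print(n,'blue',ce[i].round(),st[i,4],P.mean(0).round(3),P.min(0).round(3),P.max(0).round(3))
# shelf from top
c=load('top');W=cloud(c)
g=W[150:172,205:355]
m=np.abs(W[...,2]-0.41)<0.02; m[:80]=0;m[200:]=0
P=W[m]
print('shelf',len(P),np.percentile(P[:,2],[5,50,95]))
pts=P[:,:2].astype(np.float32); r=cv2.minAreaRect(pts); print(r, cv2.boxPoints(r))
```

```text
scene blue [368. 184.] 270 [ 0.525 -0.321  0.068] [ 0.461 -0.365  0.014] [ 0.574 -0.272  0.107]
scene blue [375. 237.] 123 [ 0.382 -0.151  0.059] [ 0.366 -0.196  0.014] [ 0.403 -0.096  0.08 ]
scene blue [ 12. 273.] 41 [0.419 0.575 0.811] [0.418 0.57  0.803] [0.42  0.581 0.816]
scene blue [ 47. 308.] 163 [0.425 0.58  0.732] [0.416 0.572 0.72 ] [0.434 0.587 0.748]
scene blue [ 14. 350.] 278 [0.43  0.63  0.705] [0.422 0.6   0.7  ] [0.436 0.648 0.712]
top blue [382. 210.] 119 [ 0.52  -0.323  0.083] [ 0.462 -0.37   0.017] [ 0.57  -0.277  0.113]
top blue [337. 245.] 42 [ 0.383 -0.156  0.066] [ 0.369 -0.194  0.04 ] [ 0.4   -0.105  0.081]
shelf 10612 [0.40723745 0.41284832 0.41961054]
((0.7415320873260498, 0.2350548803806305), (0.34812119603157043, 0.8794228434562683), 6.704228401184082) [[ 0.517328    0.6514391 ]
 [ 0.61999536 -0.22197035]
 [ 0.96573615 -0.18132931]
 [ 0.8630688   0.69208014]]
```

View pics/crop1.png

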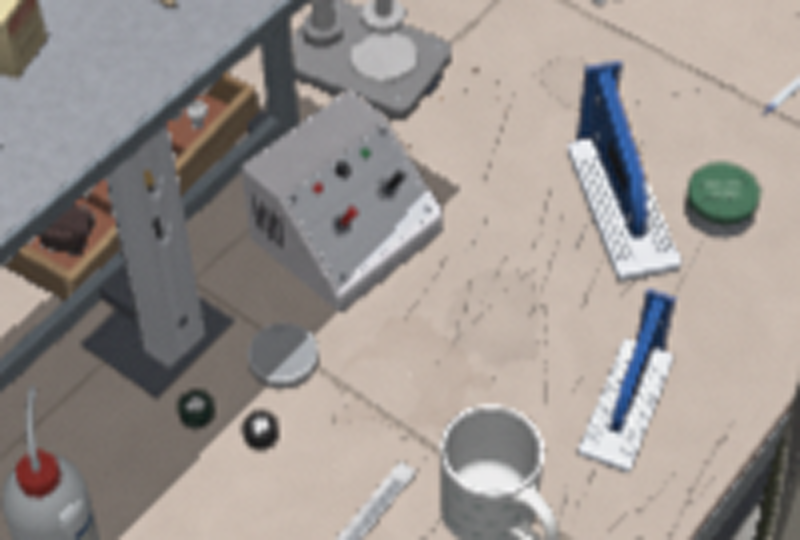

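The crop confirms it: the target is the tall blue bracket at crop (620,150), the larger of the two, beside the green tin. The red toggle is at crop (345,218), the black one at (393,183), and the rail slots at (150,180) and (158,228). Next I fit the poses.

Run:
```python
from h import *
T=load('top');S=load('scene');WT=cloud(T);WS=cloud(S)
# shelf: front edge line from top
ok=np.abs(WT[...,2]-0.412)<0.02
fr=[]
for u in range(200,356,3):
    col=np.where(ok[90:185,u])[0]
    if len(col): fr.append(WT[90+col.max(),u])
fr=np.array(fr); 
l=cv2.fitLine(fr[:,:2].astype(np.float32),cv2.DIST_HUBER,0,1e-4,1e-4).ravel(); print('front line',l, 'z',np.median(fr[:,2]))
m=ok.copy();m[:90]=0;m[185:]=0;m[:,:190]=0;m[:,365:]=0
P=WT[m];d=l[:2]*np.sign(-l[1]);  # along -y
s=P[:,:2]@d; n=np.array([-d[1],d[0]]); w=P[:,:2]@n
print('yawdir',d,'along',np.percentile(s,[0.2,99.8]),'across',np.percentile(w,[.2,99.8]))
yaw=np.arctan2(d[0],-d[1]);print('yaw deg (y axis=-d)',np.degrees(np.arctan2(d[0],-d[1])))
# rail: scene region crop (110-200,150-360)/4+offset
R=WS[150+40:150+85,215+28:215+50].reshape(-1,3);R=R[(R[:,2]>.05)&(R[:,2]<.33)]
# ransac plane vertical
best=0
rng=np.random.default_rng(0)
for _ in range(2000):
    a,b=R[rng.choice(len(R),2,False)][:,:2]
    t=b-a;L=np.linalg.norm(t)
    if L<.015: continue
    nn=np.array([-t[1],t[0]])/L
    inl=np.abs((R[:,:2]-a)@nn)<.003
    if inl.sum()>best: best=inl.sum();bi=inl
Q=R[bi];l=cv2.fitLine(Q[:,:2].astype(np.float32),cv2.DIST_L2,0,1e-4,1e-4).ravel()
print('rail',best,len(R),l,'yaw',np.degrees(np.arctan2(-l[0],l[1])),Q.min(0),Q.max(0))
s=Q[:,:2]@l[:2];print('ext',np.percentile(s,[1,99]), 'mid',Q[:,:2].mean(0))
# console plane: scene crop
C=WS[150+30:150+72,215+62:215+108].reshape(-1,3)
C=C[(C[:,2]>.035)&(C[:,2]<.11)]
best=0
for _ in range(3000):
    a,b,e=C[rng.choice(len(C),3,False)];nn=np.cross(b-a,e-a);L=np.linalg.norm(nn)
    if L<1e-4: continue
    nn/=L
    if abs(abs(nn[2])-.707)>.1: continue
    inl=np.abs((C-a)@nn)<.003
    if inl.sum()>best:best=inl.sum();bi=inl
Q=C[bi];mu=Q.mean(0);nn=np.linalg.svd(Q-mu)[2][2];nn*=np.sign(nn[2]);print('console',best,len(C),mu,nn,'yaw',np.degrees(np.arctan2(-nn[1],-nn[0])))
# red/black toggles
hsv=cv2.cvtColor(S['color'],cv2.COLOR_RGB2HSV)
sub=S['color'][180:225,275:325].astype(int)
red=(sub[...,0]-sub[...,1]>40);v,u=np.where(red)
for a,b in zip(v,u): print('red',b+275,a+180,WS[a+180,b+275].round(4))
# bracket
for n,W in(('top',WT),('scene',WS)):
    q=W.reshape(-1,3);q=q[(q[:,2]>.009)&(np.hypot(q[:,0]-.5,q[:,1]+.31)<.13)]
    q=q[np.hypot(q[:,0]-.43,q[:,1]+.37)>.05] if 0 else q
    np.save(n+'b.npy',q)
    g=q[(q[:,2]<.03)];
    print(n,len(q),cv2.minAreaRect(q[:,:2].astype(np.float32)),q.min(0),q.max(0))
c=T['color'].astype(int);
for n,X,W in(('top',T,WT),('scene',S,WS)):
    hs=cv2.cvtColor(X['color'],cv2.COLOR_RGB2HSV)
    m=(cv2.inRange(hs,(65,80,30),(90,255,255))>0)&(np.hypot(W[...,0]-.45,W[...,1]+.35)<.15)
    print(n,'tin',W[m].mean(0),m.sum())
```

```text
front line [ 0.01739422 -0.9998487   0.61303276  0.08929698] z 0.4109921072296034
yawdir [ 0.01739422 -0.9998487 ] along [-0.30408707  0.21202452] across [0.61370152 0.82793526]
yaw deg (y axis=-d) 0.99666554
rail 437 703 [ 0.01060032 -0.9999438   0.70193446  0.06145011] yaw -179.39262 [0.69893346 0.03518981 0.05066415] [0.70505373 0.08341663 0.27456674]
ext [-0.07476574 -0.02979065] mid [0.70193443 0.06145011]
console 726 1405 [ 0.65854365 -0.11757437  0.07364053] [-0.6870132   0.0780482   0.72244124] yaw -6.481305106529662
red 294 196 [ 0.6809 -0.0941  0.0982]
red 293 197 [ 0.682  -0.09    0.0958]
red 294 197 [ 0.6802 -0.093   0.0943]
red 295 197 [ 0.6779 -0.0956  0.0936]
red 302 202 [ 0.6394 -0.0873  0.104 ]
red 303 202 [ 0.6393 -0.0923  0.0992]
red 302 203 [ 0.6387 -0.0863  0.1002]
red 303 203 [ 0.6351 -0.0874  0.1019]
red 301 204 [ 0.6434 -0.0863  0.0911]
red 302 204 [ 0.6379 -0.0851  0.0965]
red 301 205 [ 0.6462 -0.0891  0.0807]
top 988 ((0.504408061504364, -0.3129108250141144), (0.2559066414833069, 0.240324929356575), 60.26603698730469) [ 0.37451856 -0.43607675  0.0090102 ] [ 0.62803777 -0.18124458  0.11330646]
scene 1047 ((0.5074862837791443, -0.3349645137786865), (0.1608293503522873, 0.20995676517486572), 72.34762573242188) [ 0.39177932 -0.41634256  0.00901067] [ 0.61824226 -0.23416793  0.10843776]
top tin [ 0.42417168 -0.35794337  0.03324213] 124
scene tin [ 0.42249236 -0.35186606  0.03367057] 130
```

```bash
cat >> h.py <<'E'
def Rt(yaw,tilt):  # degrees; fingers fwd/down
    y,t=np.radians([yaw,tilt]); c,s=np.cos(y),np.sin(y)
    z=np.array([np.sin(t)*c,np.sin(t)*s,-np.cos(t)]); yv=np.array([s,-c,0]); return np.stack([np.cross(yv,z),yv,z],1)
def cur():
    s=robot.read_state(); return np.array(s['tool_pos']),Ro.from_rotvec(s['orientation']).as_matrix()
GO=.1673
def plan(G,R,op,n=None,start=None,step=45,ang=8):
    """grasp point G, R -> rows in tool axes from measured pose"""
    p,R0=start if start else cur(); pt=np.asarray(G)-GO*R[:,2]
    dr=Ro.from_matrix(R0.T@R).as_rotvec()
    n=n or int(max(np.ceil(np.linalg.norm(pt-p)*1000/step),np.ceil(np.degrees(np.linalg.norm(dr))/ang),1))
    w=(np.degrees(dr)/n).round(1); Rc=R0; pc=p.copy(); out=[]
    for i in range(n):
        d=(Rc.T@((pt-pc)/(n-i))*1000).round(1 if n<3 else 0)
        if i==n-1: d=(Rc.T@(pt-pc)*1000).round(1)
        pc=pc+Rc@d/1000; Rc=Rc@Ro.from_rotvec(np.radians(w)).as_matrix()
        out.append([op,*d,*w])
    for i in range(0,n,8): print('['+', '.join('%g'%x for r in out[i:i+8] for x in r)+']')
    return pc,Rc
E
python3 - <<'E'
from h import *
w=robot.read_camera('wrist'); p,R=cur()
cp=-w['R'].T@w['t']; print('cam in tool',R.T@(cp-p),'axes',(R.T@w['R'].T).round(2).tolist(),w['mtx'][0,0])
R1=Rt(-5,35); st=plan(np.array([.638,-.088,.098])-R1[:,2]*.09-[0.03,0,0],R1,45)
# bracket fit: model points distance
from scipy.optimize import minimize
def boxd(P,lo,hi):
    lo=np.array(lo);hi=np.array(hi);c=(lo+hi)/2;h=(hi-lo)/2
    q=np.abs(P-c)-h; return np.abs(np.linalg.norm(np.maximum(q,0),axis=1)+np.minimum(q.max(1),0))
for n in('top','scene'):
    q=np.load(n+'b.npy'); q=q[np.hypot(q[:,0]-.423,q[:,1]+.355)>.045]
    if n=='scene': q=q[np.hypot(q[:,0]-.42,q[:,1]+.36)>.05]
    def f(v,full=False):
        c,s=np.cos(v[2]),np.sin(v[2]); d=q-[v[0],v[1],0]
        L=np.stack([c*d[:,0]+s*d[:,1],-s*d[:,0]+c*d[:,1],d[:,2]],1)
        e=np.minimum.reduce([boxd(L,(-.085,-.03,0),(.075,.03,.017)),boxd(L,(-.05,-.007,.014),(.08,.007,.075)),boxd(L,(.079,-.017,0),(.085,.017,.104))])
        return np.minimum(e,.02).mean() if not full else e
    best=min((minimize(f,[.505+a,-.305+b,np.radians(y)],method='Nelder-Mead') for a in(-.02,0.02) for b in(-.02,.02) for y in(-30,-50)),key=lambda r:r.fun)
    v=best.x; print(n,v[:2],np.degrees(v[2]),best.fun,len(q), 'grip',v[:2]+.005*np.array([np.cos(v[2]),np.sin(v[2])]))
    e=f(v,True);print('bad',(e>.01).sum())
    c,s=np.cos(v[2]),np.sin(v[2]);d=np.array([.423,-.355])-v[:2];print('tin in br',c*d[0]+s*d[1],-s*d[0]+c*d[1])
E
```

```text
cam in tool [ 0.08351028 -0.0007274   0.01918969] axes [[0.0, -0.95, -0.3], [1.0, 0.0, 0.0], [-0.0, -0.3, 0.95]] 293.55872530814463
[45, 32, -27, 8, -0.8, 2.8, 2.5, 45, 30, -29, 9, -0.8, 2.8, 2.5, 45, 28, -30, 10, -0.8, 2.8, 2.5, 45, 26, -31, 11, -0.8, 2.8, 2.5, 45, 24, -33, 12, -0.8, 2.8, 2.5, 45, 22, -34, 12, -0.8, 2.8, 2.5, 45, 20, -35, 13, -0.8, 2.8, 2.5, 45, 18, -36, 14, -0.8, 2.8, 2.5]
[45, 16, -37, 14, -0.8, 2.8, 2.5, 45, 14, -38, 14, -0.8, 2.8, 2.5, 45, 11, -38, 14, -0.8, 2.8, 2.5, 45, 8.9, -39.4, 13.8, -0.8, 2.8, 2.5]
top [ 0.49818577 -0.30502365] -38.822614553741346 0.005999576007315143 752 grip [ 0.50208123 -0.3081582 ]
bad 161
tin in br -0.027245784662502853 -0.08607092385379608
scene [ 0.50103587 -0.30777336] -38.70593309237194 0.0030246047813370113 775 grip [ 0.5049377  -0.31089998]
bad 60
tin in br -0.03136459219129964 -0.08565170814259876
```

```bash
cat >> h.py <<'E'
F=np.diag([-1.,-1,1])
def Rf(yaw,tilt): return Rt(yaw,tilt)@F
E
python3 - <<'E'
from h import *
R1=Rf(-5,35); p,R=cur()
st=plan(np.array([.36,-.35,.26]),Rf(-75,10),45)
st=plan(np.array([.638,-.088,.098])-R1[:,2]*.09-[0.03,0,0],R1,45,start=st); print(st, R1.round(3))
E
```

```text
[45, 17, -15, -2, -0.7, -0.8, -7.8, 45, 19, -13, -2, -0.7, -0.8, -7.8, 45, 21, -10, -3, -0.7, -0.8, -7.8, 45, 22, -7, -3, -0.7, -0.8, -7.8, 45, 22, -4, -4, -0.7, -0.8, -7.8, 45, 23, -1, -4, -0.7, -0.8, -7.8, 45, 23, 2, -4, -0.7, -0.8, -7.8, 45, 22, 5, -5, -0.7, -0.8, -7.8]
[45, 21, 8, -5, -0.7, -0.8, -7.8, 45, 20.4, 10.6, -5.4, -0.7, -0.8, -7.8]
[45, 23, 17, 8, -2.7, -2.2, -6.6, 45, 21, 19, 8, -2.7, -2.2, -6.6, 45, 19, 21, 8, -2.7, -2.2, -6.6, 45, 17, 22, 8, -2.7, -2.2, -6.6, 45, 15, 24, 9, -2.7, -2.2, -6.6, 45, 12, 25, 10, -2.7, -2.2, -6.6, 45, 9, 26, 10, -2.7, -2.2, -6.6, 45, 7, 26, 11, -2.7, -2.2, -6.6]
[45, 5, 26, 13, -2.7, -2.2, -6.6, 45, 1.6, 25.7, 13.2, -2.7, -2.2, -6.6]
(array([ 0.46096789, -0.07518346,  0.30877587]), array([[-8.13822089e-01,  7.77234850e-02,  5.75892931e-01],
       [ 6.31516728e-02,  9.96974826e-01, -4.53107345e-02],
       [-5.77672463e-01, -5.06274604e-04, -8.16268503e-01]])) [[-0.816  0.087  0.571]
 [ 0.071  0.996 -0.05 ]
 [-0.574  0.    -0.819]]
```

Request:
drive_tool:
  moves: [45,17,-15,-2,-0.7,-0.8,-7.8,45,19,-13,-2,-0.7,-0.8,-7.8,45,21,-10,-3,-0.7,-0.8,-7.8,45,22,-7,-3,-0.7,-0.8,-7.8,45,22,-4,-4,-0.7,-0.8,-7.8,45,23,-1,-4,-0.7,-0.8,-7.8,45,23,2,-4,-0.7,-0.8,-7.8,45,22,5,-5,-0.7,-0.8,-7.8]

```text
t: 0.95
tool_pos: [0.3365, -0.3645, 0.4204]
orientation: [2.151, 2.126, -0.125]
force: [0.3, -0.4, -0.1]
opening: 0.0455
gripper_force: 0.0
```

Request:
drive_tool:
  moves: [45,21,8,-5,-0.7,-0.8,-7.8,45,20,11,-5,-0.7,-0.8,-7.8,45,23,17,8,-2.7,-2.2,-6.6,45,21,19,8,-2.7,-2.2,-6.6,45,19,21,8,-2.7,-2.2,-6.6,45,17,22,8,-2.7,-2.2,-6.6,45,15,24,9,-2.7,-2.2,-6.6,45,12,25,10,-2.7,-2.2,-6.6]

```text
t: 1.75
tool_pos: [0.4183, -0.1727, 0.3545]
orientation: [0.772, 2.582, -0.08]
force: [-0.1, 0.1, -0.2]
opening: 0.0451
gripper_force: 0.0
```

Request:
drive_tool:
  moves: [45,9,26,10,-2.7,-2.2,-6.6,45,7,26,11,-2.7,-2.2,-6.6,45,5,26,13,-2.7,-2.2,-6.6,45,1.6,25.7,13.2,-2.7,-2.2,-6.6,45,0,0,0,0,0,0]

```text
t: 2.25
tool_pos: [0.461, -0.0736, 0.3061]
orientation: [0.091, 2.527, -0.03]
force: [0.2, 0.2, -0.4]
opening: 0.0445
gripper_force: 0.0
```

Run:
```python
from h import *
w=cap('wrist'); save(w,'w1.png'); p,R=cur(); print(p,R.round(3),robot.read_state()['q'])
```

```text
[ 0.46104785 -0.0747654   0.30720805] [[-0.815  0.076  0.574]
 [ 0.062  0.997 -0.045]
 [-0.576 -0.001 -0.818]] [-0.33022744 -0.48809675  2.27808225  0.20979993  0.7640707  -1.93300038]
```

View pics/w1.png

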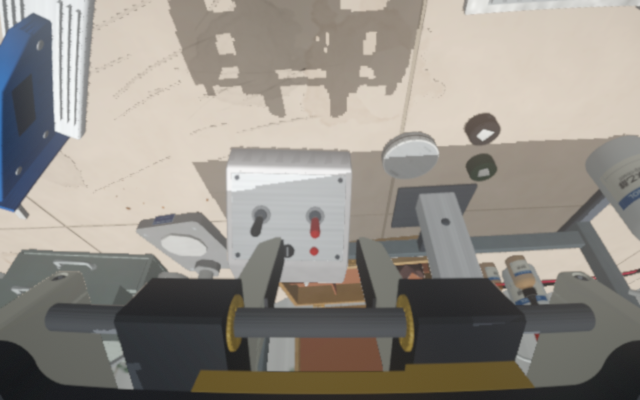

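The wrist view shows the console from the near side. The red toggle runs from its bushing at (314,214) to its tip near (315,236), and the black toggle is at (259,222). The rail is on the right at (450,230).

Run:
```python
from h import *
w=load('wrist');W=cloud(w)
c=w['color'].astype(int)
red=(c[...,0]-c[...,1]>60);red[:200]=0;red[243:]=0;red[:,:300]=0;red[:,330:]=0
v,u=np.where(red);P=W[red];print('red px',u.min(),u.max(),v.min(),v.max(),len(P))
for r in range(v.min(),v.max()+1):
    k=v==r
    if k.sum(): print(r,u[k].min(),u[k].max(),np.nanmedian(P[k],0).round(4))
# plane of panel
m=np.zeros(red.shape,bool);m[175:270,235:345]=1
C=W[m];C=C[~np.isnan(C[:,0])]
rng=np.random.default_rng(0);best=0
for _ in range(2000):
    a,b,e=C[rng.choice(len(C),3,False)];nn=np.cross(b-a,e-a);L=np.linalg.norm(nn)
    if L<1e-4: continue
    nn/=L; inl=np.abs((C-a)@nn)<.002
    if inl.sum()>best:best=inl.sum();bi=inl
Q=C[bi];mu=Q.mean(0);nn=np.linalg.svd(Q-mu)[2][2];nn*=np.sign(nn[2]);yaw=np.degrees(np.arctan2(-nn[1],-nn[0]));print('panel',best,len(C),mu,nn,yaw)
a=np.radians(yaw);s=Q[:,:2]@[-np.sin(a),np.cos(a)];x=Q[:,:2]@[np.cos(a),np.sin(a)]
print('y ext',np.percentile(s,[.5,99.5]),'x ext',np.percentile(x,[.5,99.5]),'z',np.percentile(Q[:,2],[.5,99.5]))
for yw in (yaw,0,-3,-8):
  a=np.radians(yw);cy=np.mean(np.percentile(Q[:,:2]@[-np.sin(a),np.cos(a)],[.3,99.7]));h=(mu-0)
  # panel: x=-60+(z-30)
  cx=np.array([np.cos(a),np.sin(a)])@mu[:2]-(-.06+mu[2]-.03)
  A=np.array([[np.cos(a),-np.sin(a)],[np.sin(a),np.cos(a)]])
  O=A@[cx,cy]
  def wp(x,y,z): return np.r_[A@[x,y]+O,z]
  tip=wp(-.043,.028,.101);piv=wp(-.026,.028,.067);bt=wp(-.043,-.028,.101)
  print(yw,O,'tip',tip,proj(w,[tip,piv,bt]).round(1).tolist())
```

```text
red px 311 318 229 237 60
229 313 316 [ 0.6352 -0.0906  0.0965]
230 312 317 [ 0.6345 -0.0905  0.0979]
231 311 318 [ 0.6352 -0.0906  0.0987]
232 311 318 [ 0.6356 -0.0906  0.0994]
233 311 318 [ 0.6358 -0.0906  0.1004]
234 311 318 [ 0.637  -0.0907  0.1008]
235 311 318 [ 0.6377 -0.0907  0.1014]
236 312 317 [ 0.6382 -0.0908  0.1022]
237 313 316 [ 0.6398 -0.091   0.1023]
panel 8224 10423 [ 0.65368434 -0.11595269  0.06836072] [-0.69993701  0.07898439  0.70982367] -6.438305991211838
y ext [-0.1016056   0.01328257] x ext [0.63170402 0.70181656] z [0.03752177 0.10516433]
-6.438305991211838 [ 0.67495098 -0.12047204] tip [ 0.6353619 -0.0878269  0.101    ] [[317.5, 233.2], [317.1, 213.6], [256.6, 231.7]]
0 [ 0.67532362 -0.11975238] tip [ 0.63232362 -0.09175238  0.101     ] [[313.0, 231.6], [314.9, 212.0], [252.9, 233.7]]
-3 [ 0.67511465 -0.12050674] tip [ 0.63363899 -0.09029467  0.101     ] [[314.7, 232.3], [315.6, 212.7], [254.1, 232.7]]
-8 [ 0.67488132 -0.12061295] tip [ 0.63619664 -0.086901    0.101     ] [[318.6, 233.6], [317.6, 214.0], [257.6, 231.3]]
```

Run:
```python
from h import *
R1=Rf(-6.4,35); G=np.array([.642,-.0905,.096])
st=plan(G,R1,30)
c,s=np.cos(np.radians(-6.4)),np.sin(np.radians(-6.4))
for dx,dz in((-.010,-.007),(-.008,-.011)):
    G=G+[dx*c,dx*s,dz]; st=plan(G,R1,10,n=2,start=(st[0],R1))
```

```text
[30, -9, 1, 37, 0.4, 0.1, 0.6, 30, -9, 1, 36, 0.4, 0.1, 0.6, 30, -9.5, 0.6, 36.9, 0.4, 0.1, 0.6]
[10, 6.1, 0, 0, 0, 0, 0, 10, 6.1, 0, 0, 0, 0, 0]
[10, 6.4, 0, 2.2, 0, 0, 0, 10, 6.4, 0, 2.3, 0, 0, 0]
```

Request:
drive_tool:
  moves: [30,-9,1,37,0.4,0.1,0.6,30,-9,1,36,0.4,0.1,0.6,30,-9.5,0.6,36.9,0.4,0.1,0.6,30,0,0,0,0,0,0,5,0,0,0,0,0,0,5,0,0,0,0,0,0,5,0,0,0,0,0,0,5,0,0,0,0,0,0]
  grip_force: 10

```text
t: 3.1
tool_pos: [0.5475, -0.0808, 0.2376]
orientation: [0.146, 2.522, -0.047]
force: [1.0, 5.0, 1.2]
opening: 0.0091
gripper_force: 10.0
```

Request:
drive_tool:
  moves: [5,6,0,0,0,0,0,5,6,0,0,0,0,0,5,6,0,2,0,0,0,5,7,0,2,0,0,0,5,2,0,0,0,0,0,5,0,0,0,0,0,0]

```text
t: 3.7
tool_pos: [0.5293, -0.0787, 0.2205]
orientation: [0.145, 2.517, -0.048]
force: [10.0, 5.8, -0.0]
opening: 0.0093
gripper_force: 10.0
```

Request:
drive_tool:
  moves: [30,0,0,0,0,0,0,30,0,0,0,0,0,0,30,0,0,0,0,0,0,30,0,0,-30,0,0,0,30,0,0,-40,0,0,0,30,0,0,-40,0,0,0,30,0,0,0,0,0,0]

```text
t: 4.4
tool_pos: [0.4649, -0.072, 0.313]
orientation: [0.145, 2.516, -0.051]
force: [-0.1, -0.4, 0.7]
opening: 0.03
gripper_force: 0.0
```

Run:
```python
from h import *
w=cap('wrist'); save(w,'w2.png')
cv2.imwrite('pics/w2c.png',cv2.resize(w['color'][120:270,200:520,::-1],None,fx=2.5,fy=2.5,interpolation=cv2.INTER_CUBIC))
W=cloud(w);c=w['color'].astype(int)
red=(c[...,0]-c[...,1]>60);red[:150]=0;red[250:]=0;red[:,:280]=0;red[:,350:]=0
v,u=np.where(red);P=W[red]
for r in range(v.min(),v.max()+1):
    k=v==r
    if k.sum(): print(r,u[k].min(),u[k].max(),np.nanmedian(P[k],0).round(4))
```

```text
197 319 324 [ 0.6202 -0.0885  0.0832]
198 318 325 [ 0.6205 -0.0885  0.0841]
199 317 326 [ 0.6213 -0.0886  0.0846]
200 317 326 [ 0.6217 -0.0886  0.0855]
201 317 326 [ 0.6226 -0.0888  0.0857]
202 317 326 [ 0.6233 -0.0888  0.0865]
203 317 325 [ 0.6247 -0.0894  0.0865]
204 318 325 [ 0.6258 -0.089   0.0869]
205 319 324 [ 0.6295 -0.0894  0.0852]
206 320 323 [ 0.6356 -0.0901  0.0821]
238 320 322 [ 0.678  -0.0954  0.093 ]
239 319 324 [ 0.6784 -0.0948  0.0939]
240 318 324 [ 0.6781 -0.0954  0.0952]
241 318 324 [ 0.6792 -0.0955  0.0958]
242 318 324 [ 0.6802 -0.0956  0.0966]
243 318 324 [ 0.6812 -0.0958  0.0971]
244 319 323 [ 0.683  -0.096   0.0974]
```

View pics/w2c.png

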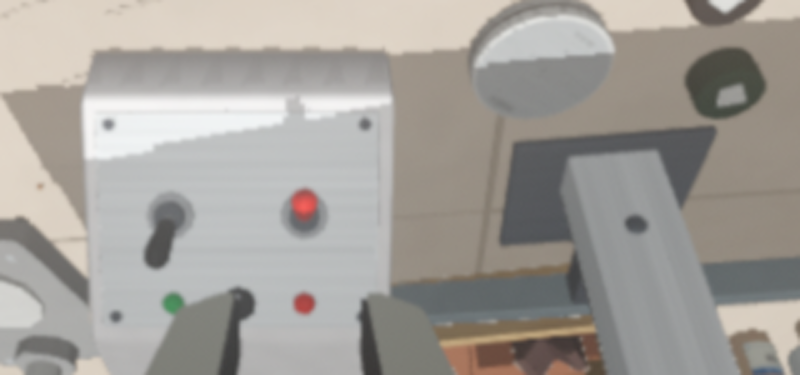

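Red is now down (crop (305,205), pointing at the camera) and black is still up (160,240). Next I look at the rail with the tool tilted more.

Run:
```python
from h import *
R1=Rf(0,60); plan(np.array([.39,.06,.31])+GO*R1[:,2],R1,60)
```

```text
[60, 18, 31, -13, -1.3, -6.1, -1.1, 60, 16, 31, -14, -1.3, -6.1, -1.1, 60, 14, 32, -15, -1.3, -6.1, -1.1, 60, 12.4, 32.2, -16.2, -1.3, -6.1, -1.1]
```

Request:
drive_tool:
  moves: [60,18,31,-13,-1.3,-6.1,-1.1,60,16,31,-14,-1.3,-6.1,-1.1,60,14,32,-15,-1.3,-6.1,-1.1,60,12.4,32.2,-16.2,-1.3,-6.1,-1.1,60,0,0,0,0,0,0,60,0,0,0,0,0,0]

```text
t: 5.05
tool_pos: [0.4192, 0.0685, 0.3621]
orientation: [-0.001, 2.159, 0.002]
force: [-0.5, -0.6, -0.4]
opening: 0.0602
gripper_force: 0.0
```

Run:
```python
from h import *
w=cap('wrist'); save(w,'w3.png'); p,R=cur(); print(p,R.round(3))
```

```text
[0.41929849 0.067376   0.36195443] [[-0.556  0.001  0.831]
 [ 0.002  1.    -0.   ]
 [-0.831  0.001 -0.556]]
```

View pics/w3.png

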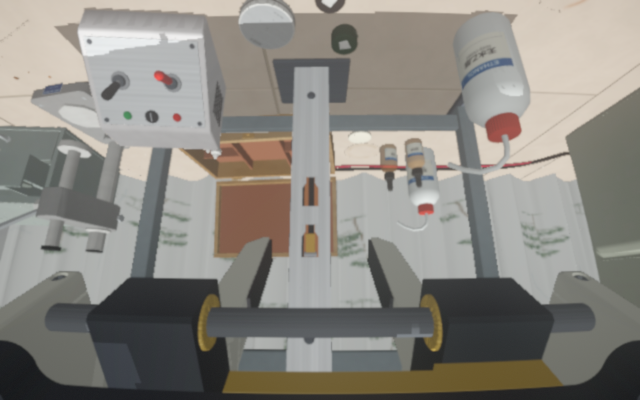

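The wrist view shows the rail with its lower slot at (311,190) and upper slot at (310,240), and the bat is still down.

Run:
```python
from h import *
w=load('wrist');W=cloud(w)
# rail face points rows 80-255, u 296-326
m=np.zeros(W.shape[:2],bool);m[75:255,293:330]=1
P=W[m];P=P[(~np.isnan(P[:,0]))&(abs(P[:,0]-.70)<.02)]
P=P[np.abs(P[:,0]-np.median(P[:,0]))<.006]
A=np.c_[P[:,1],P[:,2],np.ones(len(P))]
k=np.linalg.lstsq(A,P[:,0],rcond=None)[0];print('x=a y+b z+c',k,len(P),'x@y.059,z.2',k@[.059,.2,1],'@.1',k@[.059,.1,1],'yaw',np.degrees(np.arctan(-k[0])))
def hit(u,v):
    q=cv2.undistortPoints(np.array([[[u,v]]],float),w['mtx'],w['dist_coeffs'])[0,0]
    d=w['R'].T@np.r_[q,1];o=-w['R'].T@w['t']
    # x - a y - b z - c=0
    n=np.array([1,-k[0],-k[1]]);return o+d*(k[2]-n@o)/(n@d)
g=w['color'].astype(int).sum(2)
for v in (90,120,150,165,212,222,258):
    row=np.abs(np.diff(g[v,280:345]));
    idx=np.argsort(row)[-5:]+280; print(v,sorted(idx),[round(hit(i+.5,v)[1],4) for i in sorted(idx)],round(hit(310,v)[2],4))
for v in range(174,262,2): print(v,g[v,299:324:2].tolist(),round(hit(310,v)[2],4))
```

```text
x=a y+b z+c [-1.70541713e-02 -2.55286486e-04  7.02968847e-01] 5707 x@y.059,z.2 0.7019115936583042 @.1 0.7019371223069346 yaw 0.9770373232605775
90 [np.int64(292), np.int64(293), np.int64(327), np.int64(328), np.int64(329)] [np.float64(0.0356), np.float64(0.0369), np.float64(0.0798), np.float64(0.0811), np.float64(0.0823)] 0.0436
120 [np.int64(291), np.int64(292), np.int64(293), np.int64(328), np.int64(329)] [np.float64(0.0356), np.float64(0.0368), np.float64(0.038), np.float64(0.0806), np.float64(0.0818)] 0.087
150 [np.int64(290), np.int64(291), np.int64(331), np.int64(333), np.int64(334)] [np.float64(0.0356), np.float64(0.0367), np.float64(0.0837), np.float64(0.0861), np.float64(0.0873)] 0.1273
165 [np.int64(289), np.int64(290), np.int64(329), np.int64(334), np.int64(340)] [np.float64(0.035), np.float64(0.0361), np.float64(0.0812), np.float64(0.087), np.float64(0.0939)] 0.1464
212 [np.int64(288), np.int64(289), np.int64(329), np.int64(330), np.int64(336)] [np.float64(0.0355), np.float64(0.0366), np.float64(0.0806), np.float64(0.0817), np.float64(0.0883)] 0.2023
222 [np.int64(288), n
[... 3036 characters left out ...]
] 0.2355
244 [521, 412, 271, 346, 368, 367, 370, 365, 343, 374, 493, 509, 507] 0.2376
246 [521, 396, 269, 346, 368, 369, 368, 364, 343, 373, 493, 508, 507] 0.2397
248 [522, 395, 268, 347, 370, 367, 370, 365, 342, 374, 492, 508, 508] 0.2419
250 [521, 397, 270, 342, 368, 368, 369, 367, 348, 373, 493, 509, 510] 0.244
252 [522, 398, 271, 356, 373, 371, 375, 373, 362, 378, 494, 510, 510] 0.2461
254 [522, 398, 294, 413, 420, 420, 419, 419, 417, 394, 494, 511, 510] 0.2482
256 [522, 423, 349, 440, 440, 429, 430, 432, 440, 423, 498, 512, 510] 0.2503
258 [522, 507, 500, 501, 499, 501, 505, 515, 511, 511, 509, 512, 510] 0.2524
260 [524, 513, 509, 506, 503, 506, 511, 522, 515, 518, 511, 513, 512] 0.2545
```

Run:
```python
from h import *
R1=Rf(-38.75,35); plan(np.array([.5035,-.3095,.055])-.11*R1[:,2],R1,60,step=40)
```

```text
[60, 11, -35, 1, 3.5, 2.6, 3.4, 60, 9, -35, 4, 3.5, 2.6, 3.4, 60, 6, -35, 7, 3.5, 2.6, 3.4, 60, 4, -35, 9, 3.5, 2.6, 3.4, 60, 2, -35, 11, 3.5, 2.6, 3.4, 60, -1, -34, 13, 3.5, 2.6, 3.4, 60, -4, -33, 15, 3.5, 2.6, 3.4, 60, -6.2, -31.1, 17.2, 3.5, 2.6, 3.4]
```

Request:
drive_tool:
  moves: [60,11,-35,1,3.5,2.6,3.4,60,9,-35,4,3.5,2.6,3.4,60,6,-35,7,3.5,2.6,3.4,60,4,-35,9,3.5,2.6,3.4,60,2,-35,11,3.5,2.6,3.4,60,-1,-34,13,3.5,2.6,3.4,60,-4,-33,15,3.5,2.6,3.4,60,-6.2,-31.1,17.2,3.5,2.6,3.4]

```text
t: 5.9
tool_pos: [0.3824, -0.2123, 0.2869]
orientation: [0.865, 2.416, -0.273]
force: [0.2, 0.7, 0.9]
opening: 0.0599
gripper_force: 0.0
```

Request:
drive_tool:
  moves: [60,0,0,0,0,0,0,60,0,0,0,0,0,0]

```text
t: 6.1
tool_pos: [0.383, -0.2107, 0.2868]
orientation: [0.86, 2.417, -0.271]
force: [1.9, -0.4, 0.4]
opening: 0.0601
gripper_force: 0.0
```

Run:
```python
from h import *
w=cap('wrist'); save(w,'w4.png'); p,R=cur(); print(p,R.round(3))
G=np.array([.5035,-.3095,.055]);print(proj(w,[G,G+[0,0,.02]]))
```

```text
[ 0.38337959 -0.2099767   0.28740923] [[-0.641  0.631  0.436]
 [ 0.519  0.775 -0.359]
 [-0.565 -0.004 -0.825]]
[[320.2891671  201.97699031]
 [320.22594254 219.669112  ]]
```

View pics/w4.png

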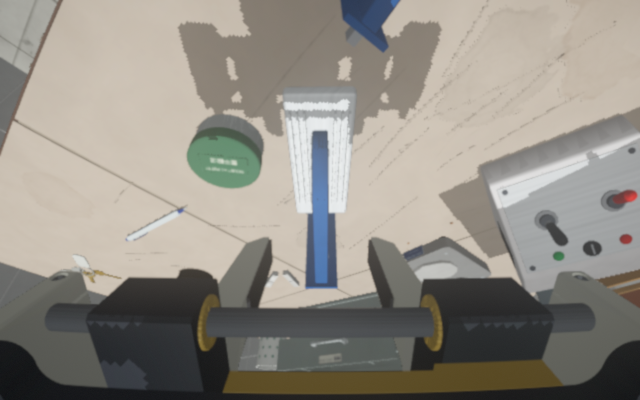

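The bracket is centred between the fingers: web at u≈320, panel front at (320,95), flange at (320,285). I refine its pose from this closer view.

Run:
```python
from h import *
from scipy.optimize import minimize
w=load('wrist');W=cloud(w);m=np.zeros(W.shape[:2],bool);m[90:290,275:365]=1
q=W[m];q=q[(q[:,2]>.01)&(q[:,2]<.12)&(np.hypot(q[:,0]-.5,q[:,1]+.307)<.115)]
def boxd(P,lo,hi):
    lo=np.array(lo);hi=np.array(hi);c=(lo+hi)/2;h=(hi-lo)/2
    q=np.abs(P-c)-h; return np.abs(np.linalg.norm(np.maximum(q,0),axis=1)+np.minimum(q.max(1),0))
def f(v,full=False):
    c,s=np.cos(v[2]),np.sin(v[2]); d=q-[v[0],v[1],v[3]]
    L=np.stack([c*d[:,0]+s*d[:,1],-s*d[:,0]+c*d[:,1],d[:,2]],1)
    e=np.minimum.reduce([boxd(L,(-.085,-.03,0),(.075,.03,.019)),boxd(L,(-.05,-.007,.014),(.08,.007,.075)),boxd(L,(.079,-.017,0),(.085,.017,.104))])
    return np.minimum(e,.02).mean() if not full else e
r=min((minimize(f,[.5+a,-.306+b,np.radians(-39),0],method='Nelder-Mead',options=dict(maxiter=2000,xatol=1e-5,fatol=1e-7)) for a in(-.01,.01) for b in(-.01,.01)),key=lambda r:r.fun)
v=r.x;y=np.degrees(v[2]);print(v,y,r.fun,len(q));np.save('brk.npy',v)
O=np.array([v[0],v[1],0]);A=Ro.from_euler('z',v[2]).as_matrix()
pts=np.array([[-.085,-.03,.014],[-.085,.03,.014],[.085,-.017,.104],[.085,.017,.104],[-.0,0,.075]])
print(proj(w,pts@A.T+O).round(1).tolist())
G=O+A@[.005,0,.055];print('G',G)
R1=Rf(y,35);p,R=cur()
R1c=R1
st=plan(G-.06*R1[:,2],R1,50);st=plan(G,R1,50,start=st)
```

```text
[ 0.50228217 -0.30884339 -0.67231803 -0.00354414] -38.520985382059735 0.0026984701580236763 9911
[[281.2, 94.2], [356.9, 93.5], [304.6, 287.5], [336.8, 287.4], [319.9, 218.8]]
G [ 0.50619407 -0.3119574   0.055     ]
[50, 1, -1.4, 27.3, -0.3, -0.3, -0.2, 50, 1.1, -1.5, 27.4, -0.3, -0.3, -0.2]
[50, 0, -0, 30, 0, 0, 0, 50, 0, -0.1, 30, 0, 0, 0]
```

Request:
drive_tool:
  moves: [50,1,-1.4,27.3,-0.3,-0.3,-0.2,50,1.1,-1.5,27.4,-0.3,-0.3,-0.2,50,0,0,30,0,0,0,50,0,0,30,0,0,0,50,0,0,0,0,0,0,50,0,0,0,0,0,0]

```text
t: 6.75
tool_pos: [0.432, -0.2506, 0.1927]
orientation: [0.837, 2.41, -0.264]
force: [0.2, -0.3, 1.0]
opening: 0.0503
gripper_force: 0.0
```

Run:
```python
from h import *
p,R=cur();G=np.array([.50619407,-.3119574,.055]);y=-38.5
print('err tool axes mm',R.T@(G-(p+GO*R[:,2]))*1000,'tilt',np.degrees(np.arccos(-R[2,2])),'yaw',np.degrees(np.arctan2(R[1,2],R[0,2])),robot.read_state()['force'])
```

```text
err tool axes mm [ 0.14095051 -2.15821754  0.67226553] tilt 35.01102614695232 yaw -38.27975208142989 [ 0.20044385 -0.28341693  1.04470071]
```

Request:
drive_tool:
  moves: [40,0,-2,0,0,0,0,8,0,0,0,0,0,0,8,0,0,0,0,0,0,8,0,0,0,0,0,0,8,0,0,0,0,0,0,8,0,0,0,0,0,0,8,0,0,0,0,0,0]
  grip_force: 50

```text
t: 7.45
tool_pos: [0.4312, -0.253, 0.1937]
orientation: [0.837, 2.408, -0.265]
force: [-7.4, 4.6, 10.0]
opening: 0.0141
gripper_force: 50.0
```

Run:
```python
from h import *
s=robot.read_state();p,R=cur();print(s['opening'],s['gripper_force'],s['force'],s['t'])
g=p+GO*R[:,2];print('grasp z',g,'yaw',np.degrees(np.arctan2(R[1,2],R[0,2])))
np.savez('grip.npz',p=p,R=R)
# lamp_back in tool frame, from brk fit (x), z table
v=np.load('brk.npy');A=Ro.from_euler('z',v[2]).as_matrix();lb=A@[.085,0,0]+[v[0],v[1],0]
print('lampback rel tool',R.T@(lb-p))
# lift 40mm straight then carry
R1=R; st=plan(g+[-.02,.01,.09],R1,8,start=(p,R))
st=plan(np.array([.50,-.02,.23]),Rf(1,35),8,start=st,step=35)
st=plan(np.array([.57,.057,.212]),Rf(1,35),8,start=st,step=35)
```

```text
0.014106317658855885 50.00266134738922 [-7.4178829   4.63449401 10.00239908] 7.45
grasp z [ 0.50684109 -0.31274772  0.05698503] yaw -38.33199989752968
lampback rel tool [-3.17559409e-02 -3.90571409e-05  2.59387710e-01]
[8, -11, -2, -29, 0, 0, 0, 8, -11, -1, -29, 0, 0, 0, 8, -11.9, -1.6, -28.2, 0, 0, 0]
[8, 10, 24, -21, -3.2, 0, -4.6, 8, 8, 26, -20, -3.2, 0, -4.6, 8, 6, 28, -19, -3.2, 0, -4.6, 8, 3, 29, -17, -3.2, 0, -4.6, 8, 1, 30, -15, -3.2, 0, -4.6, 8, -2, 31, -14, -3.2, 0, -4.6, 8, -3.7, 31.2, -12, -3.2, 0, -4.6]
[8, -12, 19, 14, -0.1, 0, 0, 8, -12, 19, 14, -0.1, 0, 0, 8, -12, 19, 14, -0.1, 0, 0, 8, -12, 18.9, 13.6, -0.1, 0, 0]
```

Request:
drive_tool:
  moves: [8,-11,-2,-29,0,0,0,8,-11,-1,-29,0,0,0,8,-11.9,-1.6,-28.2,0,0,0,8,10,24,-21,-3.2,0,-4.6,8,8,26,-20,-3.2,0,-4.6,8,6,28,-19,-3.2,0,-4.6,8,3,29,-17,-3.2,0,-4.6,8,1,30,-15,-3.2,0,-4.6]

```text
t: 8.25
tool_pos: [0.4053, -0.0835, 0.3413]
orientation: [0.222, 2.523, -0.073]
force: [0.4, 0.9, -4.3]
opening: 0.014
gripper_force: 50.0
```

Request:
drive_tool:
  moves: [8,-2,31,-14,-3.2,0,-4.6,8,-3.7,31.2,-12,-3.2,0,-4.6,8,-12,19,14,-0.1,0,0,8,-12,19,14,-0.1,0,0,8,-12,19,14,-0.1,0,0,8,-10,18.9,11,-0.1,0,0,8,0,0,0,0,0,0,8,0,0,0,0,0,0]

```text
t: 9.05
tool_pos: [0.4703, 0.0556, 0.3479]
orientation: [-0.025, 2.533, 0.011]
force: [-0.1, -0.6, -4.0]
opening: 0.0137
gripper_force: 50.0
```

Run:
```python
from h import *
s=robot.read_state();p,R=cur();print(s['opening'],s['gripper_force'],s['force'],s['t'])
print('grasp',p+GO*R[:,2],'yaw',np.degrees(np.arctan2(R[1,2],R[0,2])),'tilt',np.degrees(np.arccos(-R[2,2])))
w=cap('wrist'); save(w,'w5.png')
```

```text
0.013728688584445163 49.99558389186859 [-0.05297139 -0.58852388 -3.98337036] 9.05
grasp [0.56584774 0.05790984 0.21055882] yaw 1.3689432336274667 tilt 34.841713588815864
```

View pics/w5.png

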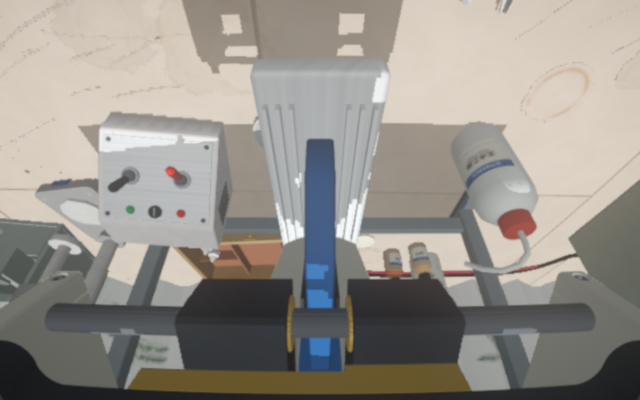

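The bracket is held square (web at u≈320, LED panel (255–388, 60)), and both toggles are as left. I check its pitch, then approach.

Run:
```python
from h import *
w=load('wrist');W=cloud(w)
C=np.concatenate([W[72:200,268:300].reshape(-1,3),W[72:200,342:372].reshape(-1,3)]);C=C[(C[:,2]>.13)&(C[:,2]<.21)]
rng=np.random.default_rng(0);best=0
for _ in range(2000):
    a,b,e=C[rng.choice(len(C),3,False)];nn=np.cross(b-a,e-a);L=np.linalg.norm(nn)
    if L<3e-4: continue
    nn/=L; inl=np.abs((C-a)@nn)<.0015
    if inl.sum()>best:best=inl.sum();bi=inl
Q=C[bi];mu=Q.mean(0);nn=np.linalg.svd(Q-mu)[2][2];nn*=np.sign(nn[2]);print(best,len(C),mu,nn,'pitch deg',np.degrees(nn[0]),'roll',np.degrees(nn[1]))
p,R=cur()
st=plan([.604,.0578,.213],Rf(1.0,34.9),8,step=20)
st=plan([.623,.0581,.213],Rf(1.0,34.9),8,step=5,start=st)
```

```text
5246 7704 [0.50466292 0.05680368 0.16890399] [ 0.00705267 -0.00169042  0.9999737 ] pitch deg 0.40408848337734715 roll -0.09685365301982177
[8, -16.1, 0.1, 10.1, 0.1, 0, 0, 8, -16.2, 0.1, 10.1, 0.1, 0, 0]
[8, -4, 0, 3, -0, 0, 0, 8, -4, 0, 3, -0, 0, 0, 8, -4, 0, 2, -0, 0, 0, 8, -3.6, 0, 2.9, -0, 0, 0]
```

Request:
drive_tool:
  moves: [8,-16,0.1,10,0,0,0,8,-16,0.1,10,0.1,0,0,8,0,0,0,0,0,0,8,0,0,0,0,0,0]

```text
t: 9.5
tool_pos: [0.5081, 0.0554, 0.3513]
orientation: [-0.021, 2.531, 0.008]
force: [-0.5, -0.1, -3.5]
opening: 0.0137
gripper_force: 50.0
```

Run:
```python
from h import *
s=robot.read_state();p,R=cur();print(s['force'],s['t'])
print('grasp',p+GO*R[:,2],'yaw',np.degrees(np.arctan2(R[1,2],R[0,2])),'tilt',np.degrees(np.arccos(-R[2,2])))
S=cap('scene')
cv2.imwrite('pics/s1c.png',cv2.resize(S['color'][150:270,200:360,::-1],None,fx=5,fy=5,interpolation=cv2.INTER_CUBIC))
st=plan([.623,.0585,.2135],Rf(1.0,34.9),8,step=5)
```

```text
[-0.46396418 -0.12714864 -3.52615723] 9.5
grasp [0.60409687 0.05713898 0.21422279] yaw 1.0542367105119448 tilt 35.00170296995062
[8, -4, 0, 3, 0, 0, -0, 8, -4, 0, 3, 0, 0, -0, 8, -4, 0, 3, 0, 0, -0, 8, -3.6, 1, 2.5, 0, 0, -0]
```

View pics/s1c.png

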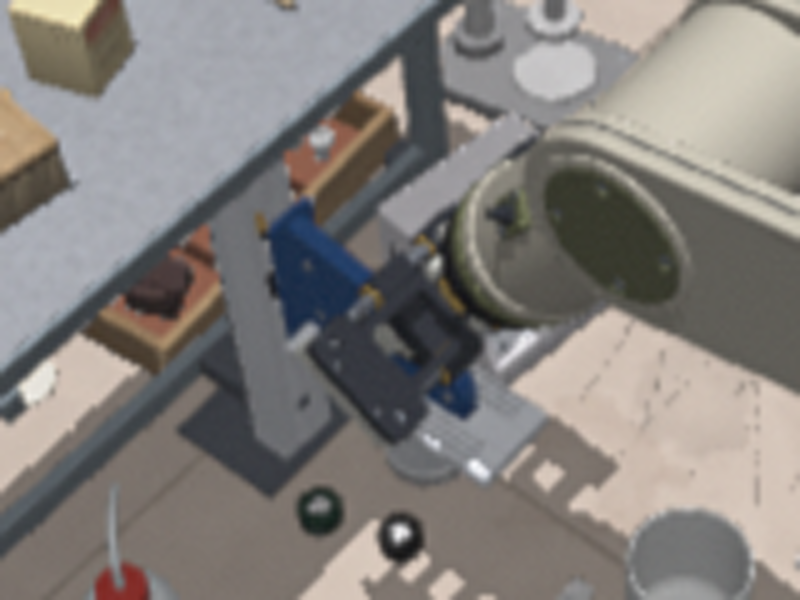

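The scene crop shows the hooks just in front of the slots (crop 275,285) and well clear of the console. I push in.

Request:
drive_tool:
  moves: [8,-3,1,4,0,0,0,8,-4,0,3,0,0,0,8,-4,0,3,0,0,0,8,0,0,0,0,0,0]

```text
t: 9.95
tool_pos: [0.5238, 0.0574, 0.3498]
orientation: [-0.023, 2.529, 0.009]
force: [-0.4, -0.3, -4.0]
opening: 0.0134
gripper_force: 50.0
```

Run:
```python
from h import *
s=robot.read_state();p,R=cur();print(s['force'],s['t'],'grasp',p+GO*R[:,2])
```

```text
[-0.41661351 -0.33610682 -3.98818224] 9.95 grasp [0.61990035 0.05933659 0.21290735]
```

Request:
drive_tool:
  moves: [8,-1.6,-1,1.1,0,0,0,8,-1.6,0,1.1,0,0,0,8,0,0,0,0,0,0,8,0,0,0,0,0,0]

```text
t: 10.35
tool_pos: [0.5268, 0.0566, 0.3492]
orientation: [-0.023, 2.531, 0.009]
force: [-5.2, 0.0, -4.6]
opening: 0.014
gripper_force: 50.0
```

Run:
```python
from h import *
s=robot.read_state();p,R=cur();print(s['force'],s['t'],'grasp',p+GO*R[:,2])
```

```text
[-5.15711083  0.02582334 -4.57950547] 10.35 grasp [0.6227418  0.05845482 0.21207488]
```

Request:
drive_tool:
  moves: [8,2.3,0,3.3,0,0,0,8,2.3,0,3.3,0,0,0,8,2.3,0,3.3,0,0,0,8,0,0,0,0,0,0]

```text
t: 10.75
tool_pos: [0.5275, 0.0567, 0.3407]
orientation: [-0.023, 2.525, 0.009]
force: [-19.1, 0.5, 11.7]
opening: 0.0138
gripper_force: 50.0
```

Run:
```python
from h import *
s=robot.read_state();p,R=cur();print(s['force'],s['t'],'grasp',p+GO*R[:,2])
```

```text
[-19.126491     0.51057632  11.67014089] 10.75 grasp [0.62418124 0.05860476 0.20421867]
```

Request:
drive_tool:
  moves: [8,2.3,0,3.3,0,0,0,8,2.3,0,3.3,0,0,0,8,0,0,0,0,0,0]

```text
t: 11.05
tool_pos: [0.5273, 0.0566, 0.3307]
orientation: [-0.023, 2.527, 0.009]
force: [-1.6, 0.3, -1.7]
opening: 0.0134
gripper_force: 50.0
```

Run:
```python
from h import *
s=robot.read_state();p,R=cur();print(s['force'],s['wrist_torque'],s['t'],'grasp',p+GO*R[:,2],'tilt',np.degrees(np.arccos(-R[2,2])))
```

```text
[-1.57277617  0.31986194 -1.66245829] [-0.01872905  0.48467686  0.00469895] 11.05 grasp [0.62374525 0.05851547 0.19394153] tilt 35.19280360527241
```

Request:
drive_tool:
  moves: [8,2.3,0,3.3,0,0,0,8,2.3,0,3.3,0,0,0,8,0,0,0,0,0,0]

```text
t: 11.35
tool_pos: [0.5275, 0.0564, 0.3218]
orientation: [-0.022, 2.528, 0.008]
force: [1.0, -0.6, -3.6]
opening: 0.0141
gripper_force: 50.0
```

Run:
```python
from h import *
s=robot.read_state();p,R=cur();print(s['force'],s['wrist_torque'],s['t'],'grasp',p+GO*R[:,2],'tilt',np.degrees(np.arccos(-R[2,2])))
```

```text
[ 0.99840576 -0.56724136 -3.57649138] [-0.0074448   0.37581938 -0.07526296] 11.35 grasp [0.62383973 0.05828083 0.18497527] tilt 35.15272942652891
```

```bash
cat >> h.py <<'E'
def panel(w):
    W=cloud(w);p,R=cur()
    C=np.concatenate([W[72:200,268:300].reshape(-1,3),W[72:200,342:372].reshape(-1,3)]);C=C[(C[:,2]>.08)&(C[:,2]<.21)]
    rng=np.random.default_rng(0);best=0
    for _ in range(2000):
        a,b,e=C[rng.choice(len(C),3,False)];nn=np.cross(b-a,e-a);L=np.linalg.norm(nn)
        if L<3e-4: continue
        nn/=L; inl=np.abs((C-a)@nn)<.0015
        if inl.sum()>best:best=inl.sum();bi=inl
    Q=C[bi];mu=Q.mean(0);nn=np.linalg.svd(Q-mu)[2][2];nn*=np.sign(nn[2])
    lb=np.array([.7025,.059]);z=mu[2]-((lb-mu[:2])@nn[:2])/nn[2]
    print(best,len(C),mu,'pitch',np.degrees(nn[0]),'roll',np.degrees(nn[1]),'top-plane z at grasp minus grasp z',mu[2]-(((p+GO*R[:,2])[:2]-mu[:2])@nn[:2])/nn[2]-(p+GO*R[:,2])[2],'lamp_back z(14mm top)',z-.014)
E
python3 - <<'E'
from h import *
w=cap('wrist');panel(w)
W=cloud(w);hsv=cv2.cvtColor(w['color'],cv2.COLOR_RGB2HSV)
m=cv2.inRange(hsv,(105,120,40),(125,255,255))>0
v,u=np.where(m);print('blue rows',v.min(),v.max(),u.min(),u.max())
# scene view: blue of bracket
S=cap('scene');W=cloud(S);hsv=cv2.cvtColor(S['color'],cv2.COLOR_RGB2HSV)
m=(cv2.inRange(hsv,(105,110,40),(125,255,255))>0);m[:170]=0;m[260:]=0;m[:,:230]=0;m[:,330:]=0
P=W[m];P=P[(P[:,0]>.5)&(P[:,0]<.75)];print(len(P),P[:,2].max(),np.percentile(P[:,2],[50,90,95,99]))
F_=P[P[:,0]>.68];print('flange',len(F_),F_.min(0),F_.max(0),np.percentile(F_[:,2],[2,98]),np.percentile(F_[:,0],[2,50,98]))
E
```

```text
5214 7719 [0.5635004  0.05732493 0.14232503] pitch -0.9360823780200305 roll -0.08842238253168713 top-plane z at grasp minus grasp z -0.041712693484606544 lamp_back z(14mm top) 0.13059885398454105
blue rows 171 370 299 340
309 0.26946357431000467 [0.20020977 0.22945793 0.23309383 0.23743124]
flange 139 [0.68054615 0.04712099 0.13738786] [0.70037846 0.07849106 0.23751887] [0.14304153 0.23583158] [0.68105116 0.69383158 0.69833658]
```

Request:
drive_tool:
  moves: [8,1.1,0,1.6,0,0,0,8,1.1,0,1.6,0,0,0,8,0,0,0,0,0,0]

```text
t: 11.75
tool_pos: [0.5277, 0.0566, 0.3208]
orientation: [-0.023, 2.526, 0.008]
force: [-29.0, -2.9, 21.2]
opening: 0.0137
gripper_force: 50.0
```

Run:
```python
from h import *
s=robot.read_state();p,R=cur();print(s['force'],s['wrist_torque'],s['t'],'grasp',p+GO*R[:,2],'tilt',np.degrees(np.arccos(-R[2,2])))
panel(cap('wrist'))
```

```text
[-29.02665163  -2.94117602  21.21211423] [-0.26298861  1.55574848 -0.36940008] 11.75 grasp [0.62422184 0.05841245 0.18417782] tilt 35.2468861022121
5199 7716 [0.56406791 0.05747181 0.141259  ] pitch -1.2712124398787992 roll -0.08321642286041994 top-plane z at grasp minus grasp z -0.041639240018414236 lamp_back z(14mm top) 0.13033335391918766
```

Request:
drive_tool:
  moves: [8,-2,0,0,0,0.6,0,8,-1.8,0,0,0,0.7,0,8,0,0,0,0,0,0]

```text
t: 12.1
tool_pos: [0.5312, 0.0566, 0.3232]
orientation: [-0.023, 2.548, 0.008]
force: [-25.4, -2.4, 19.5]
opening: 0.0139
gripper_force: 50.0
```

Run:
```python
from h import *
s=robot.read_state();p,R=cur();print(s['force'],s['wrist_torque'],s['t'],'grasp',p+GO*R[:,2],'tilt',np.degrees(np.arccos(-R[2,2])))
panel(cap('wrist'))
```

```text
[-25.35139898  -2.44643458  19.46700909] [-0.29755762  1.06718177 -0.32298823] 12.1 grasp [0.62464815 0.05840074 0.18447666] tilt 33.981434418381255
5194 7718 [0.56400077 0.05745862 0.14221238] pitch -0.8468697926192169 roll -0.10384468530621735 top-plane z at grasp minus grasp z -0.0414047079665108 lamp_back z(14mm top) 0.1302625135926482
```

Request:
drive_tool:
  moves: [8,-1.7,0,-2.5,0,0,0,8,-1.7,0,-2.5,0,0,0,8,0,0,0,0,0,0]

```text
t: 12.45
tool_pos: [0.5307, 0.0565, 0.3259]
orientation: [-0.023, 2.552, 0.008]
force: [2.2, -0.3, -4.3]
opening: 0.0138
gripper_force: 50.0
```

Run:
```python
from h import *
s=robot.read_state();p,R=cur();print(s['force'],s['wrist_torque'],s['t'],'grasp',p+GO*R[:,2],'tilt',np.degrees(np.arccos(-R[2,2])))
panel(cap('wrist'))
```

```text
[ 2.19726709 -0.30569688 -4.28582926] [-0.04795128  0.21668738 -0.16524791] 12.45 grasp [0.6237114  0.05827998 0.18689909] tilt 33.793746391834944
5213 7712 [0.56250141 0.05731707 0.14517949] pitch -0.2501139050308688 roll 0.018847922815071298 top-plane z at grasp minus grasp z -0.041390343289450515 lamp_back z(14mm top) 0.1317900783700346
```

Request:
drive_tool:
  moves: [8,-1.1,0,-1.6,0,0,0,8,-0.6,0,-0.8,0,0,0,8,0,0,0,0,0,0]

```text
t: 12.8
tool_pos: [0.5306, 0.0565, 0.3271]
orientation: [-0.022, 2.553, 0.008]
force: [19.9, -0.5, -17.4]
opening: 0.014
gripper_force: 50.0
```

Run:
```python
from h import *
s=robot.read_state();p,R=cur();print(s['force'],s['wrist_torque'],s['t'],'grasp',p+GO*R[:,2],'tilt',np.degrees(np.arccos(-R[2,2])))
panel(cap('wrist'))
```

```text
[ 19.85875013  -0.495759   -17.40382025] [-0.07188974 -0.2434936  -0.11391746] 12.8 grasp [0.62341848 0.058274   0.18794562] tilt 33.69687830157889
5203 7708 [0.5621306  0.05727097 0.14667887] pitch 0.36590534748494763 roll -0.0845794791283069 top-plane z at grasp minus grasp z -0.041672611644992974 lamp_back z(14mm top) 0.1317849686961347
```

The lift test shows the leaf holding: 17 N up and the bracket stays put. I press it back home and release, then back away.

Request:
drive_tool:
  moves: [8,1.7,0,2.5,0,0,0,8,1.6,0,2.2,0,0,0,8,0.3,0,0.4,0,0,0,8,0,0,0,0,0,0]

```text
t: 13.25
tool_pos: [0.5309, 0.0566, 0.3242]
orientation: [-0.023, 2.549, 0.008]
force: [-4.3, -2.1, 3.6]
opening: 0.0138
gripper_force: 50.0
```

Run:
```python
from h import *
s=robot.read_state();p,R=cur();print(s['force'],s['t'],'grasp',p+GO*R[:,2])
panel(cap('wrist'))
```

```text
[-4.25950502 -2.06787012  3.59058452] 13.25 grasp [0.62429605 0.05836444 0.18542025]
5193 7710 [0.56336733 0.05743156 0.14354089] pitch -0.3529024169233796 roll -0.05176397802396946 top-plane z at grasp minus grasp z -0.041555512492535834 lamp_back z(14mm top) 0.13039928144822485
```

Home, with light forces. I release and retreat.

Request:
drive_tool:
  moves: [40,0,0,0,0,0,0,40,0,0,0,0,0,0,40,0,0,0,0,0,0,40,0,0,0,0,0,0,40,0,0,-25,0,0,0,40,0,0,-40,0,0,0,40,0,0,-35,0,0,0,40,0,0,0,0,0,0]
  grip_force: 10

```text
t: 14.1
tool_pos: [0.4746, 0.0556, 0.4115]
orientation: [-0.023, 2.543, 0.009]
force: [0.4, -0.8, 0.8]
opening: 0.04
gripper_force: 0.0
```

Run:
```python
from h import *
s=robot.read_state();print(s['force'],s['opening'],s['t'])
w=cap('wrist');panel(w);save(w,'w6.png')
W=cloud(w);c=w['color'].astype(int);hsv=cv2.cvtColor(w['color'],cv2.COLOR_RGB2HSV)
m=cv2.inRange(hsv,(105,120,40),(125,255,255))>0;P=W[m];P=P[(P[:,0]>.55)&(P[:,0]<.72)];print('blue',len(P),np.percentile(P,[1,50,99],0).round(4))
f=P[P[:,2]>.20];print('flange top',np.percentile(f,[1,50,99],0).round(4) if len(f) else 0)
red=(c[...,0]-c[...,1]>60)&(W[...,0]>.6)&(W[...,0]<.66)&(abs(W[...,1]+.089)<.02)&(W[...,2]>.07);print('red',red.sum(),np.nanmedian(W[red],0))
R1=Rf(-6.4,35);G=np.array([.6255,-.0886,.085])
st=plan(G-.09*R1[:,2],R1,30,step=40);st=plan(G,R1,30,start=st,step=40)
```

```text
[ 0.43648085 -0.83171668  0.79512143] 0.04000993065461739 14.1
1928 3066 [0.57622022 0.05591887 0.14141389] pitch -1.381547297475007 roll -0.16464277536686445 top-plane z at grasp minus grasp z -0.12930329809620947 lamp_back z(14mm top) 0.13046856899722872
blue 2214 [[0.5747 0.0456 0.1798]
 [0.6294 0.0581 0.2116]
 [0.6957 0.0739 0.2347]]
flange top [[0.5888 0.0455 0.2007]
 [0.6498 0.0583 0.2163]
 [0.6958 0.0739 0.2348]]
red 72 [ 0.6242438  -0.088278    0.08538586]
[30, 12, -26, 19, 0.9, -0.2, 1.2, 30, 12, -25, 19, 0.9, -0.2, 1.2, 30, 12, -26, 20, 0.9, -0.2, 1.2, 30, 11, -25, 20, 0.9, -0.2, 1.2, 30, 10.5, -25.3, 20.2, 0.9, -0.2, 1.2]
[30, 0, 0, 30, -0.1, 0, 0, 30, 0, 0, 30, -0.1, 0, 0, 30, 0.2, 0.2, 30, -0.1, 0, 0]
```

Request:
drive_tool:
  moves: [30,4,-26,5,0.9,-0.2,1.2,30,8,-25,12,0.9,-0.2,1.2,30,12,-26,22,0.9,-0.2,1.2,30,16,-25,29,0.9,-0.2,1.2,30,17.5,-25.3,30.2,0.9,-0.2,1.2,30,0,0,0,0,0,0,30,0,0,0,0,0,0]

```text
t: 14.85
tool_pos: [0.4777, -0.0727, 0.2902]
orientation: [0.143, 2.536, -0.05]
force: [-0.7, 1.5, 0.8]
opening: 0.03
gripper_force: 0.0
```

Run:
```python
from h import *
s=robot.read_state();print(s['force'],s['opening'],s['t'])
w=cap('wrist');W=cloud(w);c=w['color'].astype(int)
red=(c[...,0]-c[...,1]>60)&(W[...,0]>.6)&(W[...,0]<.66)&(abs(W[...,1]+.089)<.02)&(W[...,2]>.07);v,u=np.where(red);print('red',red.sum(),np.nanmedian(W[red],0),u.mean(),v.mean())
R1=Rf(-6.4,35);G=np.array([.6255,-.0886,.085])
st=plan(G,R1,30,step=32)
```

```text
[-0.70664784  1.52562084  0.83505203] 0.03002034980663032 14.85
red 96 [ 0.62243783 -0.08898008  0.08506566] 320.3020833333333 218.73958333333334
[30, -1, 0, 29, -0.1, -0.1, 0, 30, -1, 0, 29, -0.1, -0.1, 0, 30, -0.7, 0.5, 29.2, -0.1, -0.1, 0]
```

Request:
drive_tool:
  moves: [30,-1,0,29,-0.1,-0.1,0,30,-1,0,29,-0.1,-0.1,0,30,-0.7,0.5,28,-0.1,-0.1,0,30,0,0,0,0,0,0,5,0,0,0,0,0,0,5,0,0,0,0,0,0,5,0,0,0,0,0,0,5,0,0,0,0,0,0]
  grip_force: 10

```text
t: 15.7
tool_pos: [0.5299, -0.0787, 0.2257]
orientation: [0.138, 2.522, -0.047]
force: [-2.2, -5.6, 2.7]
opening: 0.0088
gripper_force: 10.0
```

Request:
drive_tool:
  moves: [5,-6,0,-2,0,0,0,5,-7,0,-2,0,0,0,5,-6,0,0,0,0,0,5,-6,0,0,0,0,0,5,-2,0,0,0,0,0,5,0,0,0,0,0,0]

```text
t: 16.3
tool_pos: [0.5498, -0.0806, 0.2442]
orientation: [0.138, 2.522, -0.046]
force: [0.9, -5.2, 1.4]
opening: 0.0052
gripper_force: 3.2
```

Request:
drive_tool:
  moves: [30,0,0,0,0,0,0,30,0,0,0,0,0,0,30,0,0,0,0,0,0,30,0,0,-40,0,0,0,30,0,0,-45,0,0,0,30,0,0,0,0,0,0,30,0,0,0,0,0,0]

```text
t: 17.0
tool_pos: [0.5006, -0.0745, 0.3135]
orientation: [0.138, 2.523, -0.045]
force: [-0.2, -0.3, -0.5]
opening: 0.0299
gripper_force: 0.0
```

Run:
```python
from h import *
s=robot.read_state();print(s['force'],s['opening'],s['t'])
w=cap('wrist');W=cloud(w);c=w['color'].astype(int)
red=(c[...,0]-c[...,1]>60)&(W[...,0]>.6)&(W[...,0]<.665)&(abs(W[...,1]+.089)<.02)&(W[...,2]>.07);v,u=np.where(red);print('red',red.sum(),np.nanmedian(W[red],0),u.mean(),v.mean(),np.nanmax(W[red],0))
R1=Rf(-6.4,35);p,R=cur();print('grasp',p+GO*R[:,2])
```

```text
[-0.20839189 -0.29163062 -0.52659621] 0.02988471389703661 17.0
red 77 [ 0.63637758 -0.09042288  0.1005328 ] 317.97402597402595 200.44155844155844 [ 0.64049439 -0.08718562  0.10290105]
grasp [ 0.59602437 -0.08499393  0.17482726]
```

The toggle is back up (tip z 0.1005, the same as at the start). I retreat clear and use my last picture on a montage.

Request:
drive_tool:
  moves: [30,0,0,-45,0,0,0,30,0,0,-45,0,0,0,30,0,0,0,0,0,0,30,0,0,0,0,0,0]

```text
t: 17.45
tool_pos: [0.4493, -0.0689, 0.3852]
orientation: [0.138, 2.526, -0.044]
force: [0.7, -0.4, -0.7]
opening: 0.03
gripper_force: 0.0
```

Run:
```python
from h import *
w=cap('wrist');S=cap('scene');T=cap('top')
f=lambda im,s:cv2.resize(im[...,::-1],s,interpolation=cv2.INTER_AREA)
a=f(w['color'][0:300],(400,188)) 
b=cv2.resize(S['color'][150:290,200:420,::-1],(400,254),interpolation=cv2.INTER_CUBIC)
d=cv2.resize(w['color'][60:260,130:450,::-1],(800,340),interpolation=cv2.INTER_CUBIC)
t=cv2.resize(T['color'][150:290,180:420,::-1],(400,254),interpolation=cv2.INTER_CUBIC)
cv2.imwrite('pics/fin.png',np.vstack([d,np.hstack([b,t])]))
s=robot.read_state();print(s['t'],s['force'])
```

```text
17.6 [-0.30548429 -0.78896113 -0.38023107]
```

View pics/fin.png

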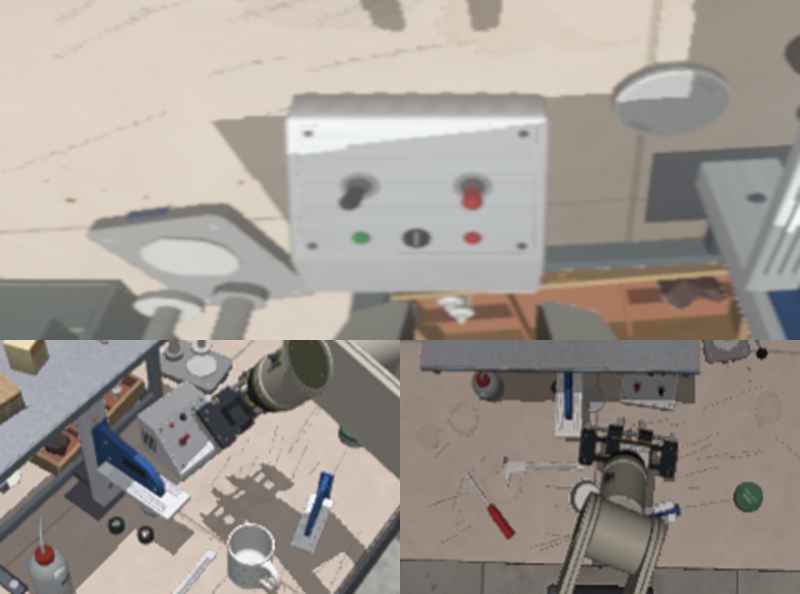

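The montage shows both toggles up (red (472,195), black (350,195)), the bracket hanging on the rail (bottom left, (125,470)), and everything else in place.

```bash
python3 -c "
from plant import robot
print(robot.close_job())"
```

```text
the job is handed in; nothing more can be done
None
```

The job is handed in: I switched the rail off, hooked the bracket in and pressed it home (it held against a 17 N lift test), then switched the rail back on, leaving the black toggle up and the gripper clear.

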